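# Hold the colour bar of the water comparator at the set mark

## Robot

A 6-joint arm with a two-finger parallel gripper is mounted at the origin on a cart in front of the work surface, level with it; the furniture and walls round the work are solid. World frame = base frame: x ahead of the robot, y to its left, z up, the work surface at z = 0. Lengths are in m, angles in rad, forces in N, time in s.
With the tool pointing down it reaches from about 0.3 to 0.75 m from the base axis. Payload 8.5 kg.
Tool frame: the origin (TCP) lies at the very end of the fingers, on their centre line; the grasp point (between the pads) lies 19 mm behind it; z points along the fingers, y is the line along which they close (so a half turn about z gives the same grasp; the last joint's range is limited). The gripper opens to 88 mm and grips with 3 to 60 N. Pads are 18 mm wide; open, the fingers measure 123 mm over their backs; the gripper's body (75 mm by 187 mm) begins 45 mm behind the grasp point.
Start: joints at [-1.422, 0.381, 1.297, -0, 1.464, -0.215], TCP at [0.196, -0.514, 0.239] pointing down, gripper open.
Joint ranges: [-3.11, 3.11], [-0.89, 2.33], [0.22, 2.48], [-1.42, 4.56], [0.17, 2.85], [-2.88, 2.88]. Speed limits (rad/s): [2.39, 2.39, 3.14, 3.14, 3.14, 3.14].

## Interface

Orientations are given as a rotation vector (axis times angle).
In Python, from station import * gives the robot as it stands. The module is installed in compiled form; this text tells all that it offers.
- The arm moves only by the tool step_arm, never from a script. Its argument "deltas" is a list of rows, each a list of 7 numbers: the turn, a rotation vector about the tool's x, y, z in degrees, then the shift along the tool's x, y, z in m, then the closure, from -1 (fully open) to 1 (shut), so that 0 is half open. A call has 1 to 8 rows; each row is the pose to reach, as a shift and turn from the pose commanded when the call began, along the tool's axes at that moment; what a row does not reach only later rows make up. A row lasts 1/8 s, in which the tool goes at most 62.5 mm and 10.7 degrees, less where a joint would pass 70% of its speed; a pose out of reach is approached as far as the arm can. A call with a gripper value outside its range is refused whole. The fingers move at their own pace and stop on an object; "squeeze" is the grip in N (left out, the last holds). Time passes only in rows, so rows that repeat a pose let the fingers close. It gives the time, the measured TCP pose, the force, the opening and the grip force at its end, in the units of the state.
- get_obs(): the state, without advancing time (a new reading comes with each control period).
- snapshot(name): name is "scene" or "top" or "wrist"; returns the picture (420x560x3 uint8, red, green, blue); there is no depth.
- camera_model(name): a dict with "K" (3x3 intrinsics, pixels), "eye" and "attitude" of the camera in the world; the wrist camera has in their place "mount" (4x4, takes a point from camera to tool coordinates, whose origin is the TCP and whose axes are the flange's). Camera axes: x right, y down, z forward; pixel columns grow to the right and rows downward; lengths in m; the calibration is good to about 2 mm. The wrist camera is an equidistant fisheye: a pixel r from the principal point sees the ray r / f radians off the axis. A picture is of the moment at which its call begins: read the wrist's pose just before it. camera_model takes no time and is no camera call.
- finish_job(): hands the job in; it is judged then, once.
The state is a dict: "t": time; "joint_pos": joint angles; "qvel": joint speeds; "joint_efforts": joint torques, N m; "position": TCP position; "tool_rot": TCP orientation; "ft_force": force on the tool from outside, world axes, zero at the start; "torque": the same for the moment, N m; "gripper_width": finger opening in m; "grasp_force": force on a finger pad.
Only numpy, scipy, OpenCV 4.12 (cv2) and the standard library are available. Lean on these libraries where they do the work, as an engineer would, in place of code of your own. Each camera call takes 0.05 s, during which the arm holds its last target. There are 200 camera calls.

## Task

Stand the clear square cuvette fully down in the well of the colour comparator and let go of it. Then take the blue tab, pull the spring-return colour bar out until its white line is level with the red rider on the scale, and keep it there for the reading: finish still holding the tab, because the bar springs back if it is let go. Leave the rider where it is set and do not disturb the bottles, jars and measuring cup.

Things in the scene. Friction and masses are not known exactly. Their poses are not given: they have to be found in the camera images.
- comparator: Bench colour comparator, fixed: low white and grey housing 142 x 104 mm, 29 mm high, with a grey square tower (49 mm square, top 52 mm above the worktop) holding the sample well; black runway 130 mm long in front. Origin on the worktop, housing from x = -46 to +96 mm; own -x runs along the runway toward the robot (pull direction), z up.
- well (a point): Centre of the floor of the square sample well in the tower, 10.5 mm above the worktop; well 27 mm square and 41 mm deep, open at the top with a sloping lead-in lip 5 mm wide, sides parallel to the comparator's x and y. Same axes as the comparator.
- cuvette_mid (a point): Centre (half-way up) of the clear square cuvette, 23 mm square, 102 mm tall, 30 g, open at the top, standing upright on the worktop; z up, x and y square to its faces. Seated, this point is 51 mm above the well's floor and 60 mm of the cuvette stand above the tower: grip it 65 to 90 mm above its foot.
- tab (a point): Middle of the blue upright pull tab of the colour bar, about 50 mm above the worktop; 12 mm thick along the pull, 24 mm wide, free from 26 mm (top of its 22 x 30 mm foot) to 63 mm above the worktop, 35 mm of clear space behind it when the bar is in. Moves with the bar. Same axes as the comparator.
- colour_bar (a joint): How far the black bar with the graded yellow to purple colour strip is pulled out, m: 0 fully in (at the start), 0.065 at its end stop. A spring pulls it back: about 3.3 N at 0, growing by 1.1 N per 10 mm; it does not stay when let go.
- bar_line (a point): Outer end of the white index line on the small wing at the foot of the tab, on the side of the scale, 28 mm to the comparator's -y of the tab's centre line. It moves with the bar.
- rider (a joint): Place of the red rider on the scale, m, in the bar's measure: the white line is level with the rider when colour_bar equals this value. Set anew each time, 0.022 to 0.050; held by friction only, not to be pushed. The white scale lines are 5 mm apart.
- rider_line (a point): Tip of the pointer of the red rider (9 x 15 mm, top about 20 mm above the worktop) on the black runway on the comparator's -y side of the bar. Same axes as the comparator.
- dropper: small white dropper bottle with a yellow band, 27 mm across, 85 mm tall, one of the three small things near the comparator; a bystander, loose, origin at the centre of its underside
- scoop: white measuring cup, 45 mm across, 30 mm tall, another of the three small things; a bystander, loose, origin at the centre of its underside
- jar_blue: white screw-top reagent jar with a blue band, 70 mm across, 146 mm tall, back row; a bystander, loose, origin at the centre of its underside
- jar_green: white screw-top reagent jar with a green band, 70 mm across, 136 mm tall, back row; a bystander, loose, origin at the centre of its underside
- jar_orange: white screw-top reagent jar with an orange band, 68 mm across, 137 mm tall, back row; a bystander, loose, origin at the centre of its underside
- dropper_b: small white dropper bottle with a red band, 27 mm across, 76 mm tall, at the right end of the back row; a bystander, loose, origin at the centre of its underside

How it is judged:
On the way, in this order (a step that is already met when the one before it is completed fails the run):
1. the cuvette stands fully down in the well, let go (horizontal distance between cuvette_mid and well below 0.006 m and z of cuvette_mid in the frame of well between 0.046 and 0.055 m and angle between cuvette_mid's own z axis and vertical below 0.12 rad and contact force between the fingers and cuvette below 0.1 N), for 0.2 s.
2. the fingers hold the bar with its white line level with the red rider (x of bar_line in the frame of rider_line between -0.004 and 0.004 m and contact force between the fingers and colour_bar above 1.5 N and velocity of joint colour_bar between -0.01 and 0.01 m/s), for 0.5 s.
At the end, for the whole second after the job is handed in: Cuvette on the floor of the well (middle 46 to 55 mm above it, within 6 mm of its axis, tilt under 0.12 rad), not touched by the fingers; the fingers hold the bar with over 1.5 N, at rest (under 10 mm/s), its white line within 4 mm of the red rider (all of step 1 and all of step 2); the arm keeps its last pose, push and grip.
It fails at once if the rider is pushed more than 3 mm along its scale (distance of rider_line from where it was at the start of the episode above 0.003 m).
It fails at once if the cuvette is tipped over (angle between cuvette_mid's own z axis and vertical above 0.7 rad).
It fails at once if a bottle, jar or the measuring cup is moved more than 20 mm or tipped (distance of any of dropper, scoop, jar_blue, jar_green, jar_orange, dropper_b from where it was at the start of the episode above 0.02 m or angle between any of dropper, scoop, jar_blue, jar_green, jar_orange, dropper_b's own z axis and vertical above 0.4 rad).
It also fails if it takes over 54 s, if anything falls off the work surface, if the arm or the gripper's body presses on something with over 40 N, if the wrist force passes 120 N, or if a joint passes its speed limit or range.

## Working session

There is one attempt and no reset: what is moved stays moved. The work goes in short steps, Python scripts to look and compute and a tool call to move; the robot and the scene stay as the last step left them, time stands still between calls to the robot, and variables do not carry over. Pictures are saved under pics/ and viewed, at most 10 in all, crops included, and the job is handed in when it is done.

Besides the shell and the picture viewer there is one more tool, called after "Emit:" by a JSON object that holds its "api" and its "payload", one argument or row to a line. step_arm: Moves the arm, as the interface text tells. Its arguments: {"type":"object","properties":{"deltas":{"type":"array"},"squeeze":{"type":"number"}},"required":["deltas"]}

```bash
mkdir -p pics; cat > h.py <<'E'
from station import *
import numpy as np, cv2
from scipy.spatial.transform import Rotation as R
def save(n,im): cv2.imwrite('pics/'+n,cv2.cvtColor(im,cv2.COLOR_RGB2BGR))
E
python3 - <<'E'
from h import *
a=snapshot('scene');b=snapshot('top')
save('scene.png',a);save('top.png',b)
for n in('scene','top','wrist'):print(n,camera_model(n))
o=get_obs();print(o['t'],o['position'],o['tool_rot'],o['gripper_width'])
E
```

```text
scene {'K': array([[541.18044142,   0.        , 280.05534802],
       [  0.        , 541.18044142, 215.50297344],
       [  0.        ,   0.        ,   1.        ]]), 'eye': array([0.13898538, 0.7747594 , 0.88384448]), 'attitude': array([-0.76176838,  2.58343883, -1.15897083])}
top {'K': array([[439.62807212,   0.        , 284.52139533],
       [  0.        , 439.62807212, 216.89573496],
       [  0.        ,   0.        ,   1.        ]]), 'eye': array([ 0.50006142, -0.01337876,  1.09179522]), 'attitude': array([-2.14054828,  2.20329034, -0.09855451])}
wrist {'K': array([[325.1922621 ,   0.        , 279.64556363],
       [  0.        , 325.1922621 , 214.21985776],
       [  0.        ,   0.        ,   1.        ]]), 'mount': array([[-7.42413989e-04, -9.48563379e-01, -3.16586427e-01,
         8.17862519e-02],
       [ 9.99998835e-01, -2.81973131e-04, -1.50020247e-03,
         4.89804903e-04],
       [ 1.33376825e-03, -3.16587172e-01,  9.48562483e-01,
        -1.46428654e-01],
       [ 0.00000000e+00,  0.00000000e+00,  0.00000000e+00,
         1.00000000e+00]])}
0.1 [ 0.1956779  -0.51375728  0.23823387] [-3.08855002e+00 -5.68084215e-01 -9.31955264e-05] 0.08795679992220344
```

View pics/scene.png

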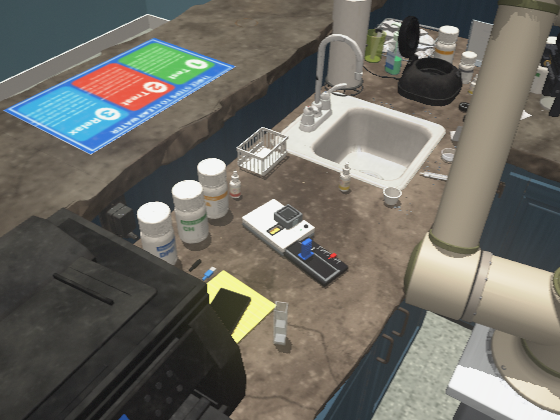

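View pics/top.png

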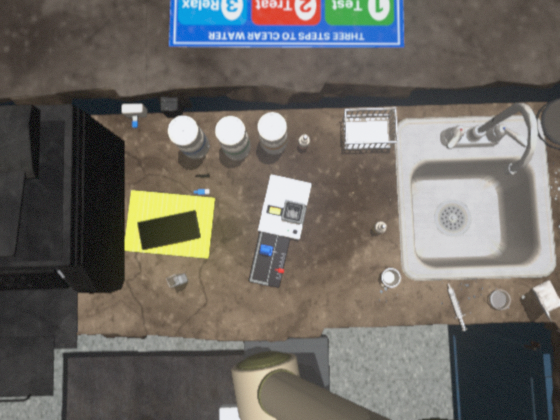

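The scene view shows the cuvette near (281,322), the blue tab at (306,247) and the rider at (332,257). The top view shows the cuvette at (178,281), the tower at (293,211), the tab at (266,250) and the rider at (279,271). I'll enlarge both.

```bash
python3 - <<'E'
from h import *
a=cv2.imread('pics/scene.png');b=cv2.imread('pics/top.png')
def c(im,x,y,w,h,s):return cv2.resize(im[y:y+h,x:x+w],None,fx=s,fy=s,interpolation=cv2.INTER_CUBIC)
top=np.hstack([c(b,245,165,80,60*2,5)[:600], ])
m=np.zeros((600,800,3),np.uint8)
m[:,:400]=c(b,245,170,80,120,5)
m[:300,400:]=c(b,145,255,80,60,5)
m[300:,400:]=c(a,235,190,133,100,3)[:300,:400] if 0 else cv2.resize(a[290:365,230:330],(400,300),interpolation=cv2.INTER_CUBIC)
cv2.imwrite('pics/crops.png',m)
E
```

```text
(no output)
```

View pics/crops.png

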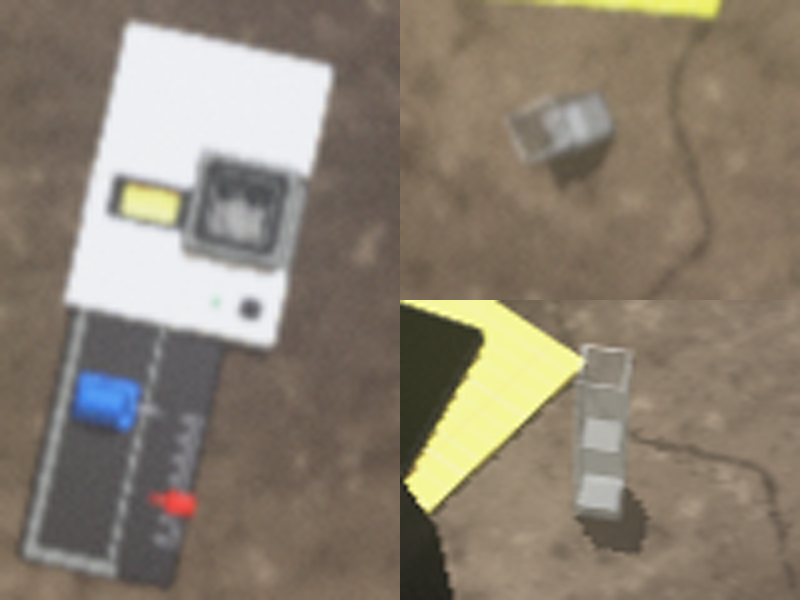

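The crops show the tower top centred at about (293.6,212), the cuvette rim at (172.4,281.6) in the top view and (281.7,306.7) in the scene view. The rider pointer tip is at about (275.5,269.5).

```bash
cat >> h.py <<'E'
def cast(n,px,z):
    m=camera_model(n);K=m['K'];d=np.linalg.inv(K)@np.array([px[0],px[1],1.])
    d=R.from_rotvec(m['attitude']).as_matrix()@d; e=np.array(m['eye'])
    return e+d*(z-e[2])/d[2]
def wpose():
    o=get_obs();T=np.eye(4);T[:3,:3]=R.from_rotvec(o['tool_rot']).as_matrix();T[:3,3]=o['position'];return T
def wcast(T,px,z):
    m=camera_model('wrist');K=m['K'];u=np.array([px[0]-K[0,2],px[1]-K[1,2]])/K[0,0];r=np.hypot(*u)
    d=np.array([*(u/r*np.sin(r)),np.cos(r)]);C=T@m['mount'];d=C[:3,:3]@d;e=C[:3,3]
    return e+d*(z-e[2])/d[2]
def wproj(T,p):
    m=camera_model('wrist');K=m['K'];C=T@m['mount'];q=C[:3,:3].T@(np.array(p)-C[:3,3]);r=np.arctan2(np.hypot(q[0],q[1]),q[2])
    return K[:2,2]+K[0,0]*r*q[:2]/np.hypot(q[0],q[1])
E
python3 - <<'E'
from h import *
np.set_printoptions(precision=4,suppress=True)
p=lambda x,y:(x/5+245,y/5+170)
H=[cast('top',p(*q),.029) for q in((128,22),(332,68),(275,348),(65,303))]
print('housing',*H); 
print([np.linalg.norm(H[i]-H[(i+1)%4]) for i in range(4)])
for i,j in((3,0),(2,1)):d=H[j]-H[i];print('yaw x',np.degrees(np.arctan2(d[1],d[0])))
for i,j in((1,0),(2,3)):d=H[j]-H[i];print('yaw y',np.degrees(np.arctan2(-d[0],d[1])))
print('tower',cast('top',p(243,210),.052), 'housing mid',sum(H)/4)
q=lambda x,y:((x-400)/5+145,y/5+255)
print('cuv top: rim',cast('top',q(537,133),.102),'foot',cast('top',q(588,118),.0))
s=lambda x,y:((x-400)/4+230,(y-300)/4+290)
print('scene rim',cast('scene',s(607,367),.102),'foot',cast('scene',s(600,497),0))
C=[cast('scene',s(*v),.102) for v in((585,345),(633,350),(628,390),(582,382))]
print('rim',*C)
for i in range(4):
    d=C[(i+1)%4]-C[i];print(np.linalg.norm(d),np.degrees(np.arctan2(d[1],d[0])))
print('tab',cast('top',p(105,400),.063),cast('scene',(306,241),.063),'rider tip',cast('top',p(152,497),.018),'barline',cast('top',p(158,410),.018))
for n,v in(('dropper',(380,228)),('scoop',(390,277))):print(n,cast('top',v,.04))
E
```

```text
housing [0.7053 0.0193 0.029 ] [ 0.6796 -0.0798  0.029 ] [ 0.5436 -0.0476  0.029 ] [0.5683 0.0534 0.029 ]
[np.float64(0.10241900380466258), np.float64(0.13974279482372962), np.float64(0.10393599037652665), np.float64(0.14116743174675941)]
yaw x -13.95892168463993
yaw x -13.334962961756766
yaw y -14.551308786486096
yaw y -13.752738202450312
tower [ 0.6087 -0.0337  0.052 ] housing mid [ 0.6242 -0.0137  0.029 ]
cuv top: rim [0.4552 0.2425 0.102 ] foot [0.4571 0.2437 0.    ]
scene rim [0.4551 0.2407 0.102 ] foot [0.4567 0.2403 0.    ]
rim [0.4703 0.2355 0.102 ] [0.4504 0.2259 0.102 ] [0.4402 0.2465 0.102 ] [0.46   0.2541 0.102 ]
0.022157725214836662 -154.27412751834967
0.023017805223685364 116.08796825788852
0.021160942999294982 20.952418795828812
0.02129114630221758 -61.000973354039324
tab [0.5203 0.0336 0.063 ] [0.5223 0.0343 0.063 ] rider tip [0.4736 0.014  0.018 ] barline [0.5156 0.01   0.018 ]
dropper [ 0.5654 -0.2396  0.04  ]
scoop [ 0.4485 -0.2576  0.04  ]
```

Emit:
{"api": "step_arm", "payload": {
  "deltas": [
    [0,0,0,0.032,-0.038,0,-1],
    [0,0,0,0.064,-0.076,0,-1],
    [0,0,0,0.096,-0.114,0,-1],
    [0,0,0,0.128,-0.152,0,-1],
    [0,0,0,0.16,-0.19,0,-1],
    [0,0,0,0.192,-0.228,0,-1],
    [0,0,0,0.224,-0.267,0,-1],
    [0,0,0,0.256,-0.307,0,-1]
  ]
}}

```text
t: 1.1
position: [0.3258, -0.1344, 0.2387]
tool_rot: [-3.09, -0.567, 0.0]
ft_force: [0.9, -0.5, -0.0]
gripper_width: 0.0877
grasp_force: 0.0
```

Emit:
{"api": "step_arm", "payload": {
  "deltas": [
    [0,0,0,0.036,-0.043,0,-1],
    [0,0,-2,0.073,-0.087,0,-1],
    [0,0,-4,0.11,-0.131,0,-1],
    [0,0,-4,0.146,-0.175,0.01,-1],
    [0,0,-4,0.183,-0.219,0.02,-1],
    [0,0,-4,0.22,-0.263,0.03,-1],
    [0,0,-4,0.256,-0.307,0.038,-1],
    [0,0,-4,0.256,-0.307,0.038,-1]
  ]
}}

```text
t: 2.1
position: [0.4556, 0.2446, 0.1993]
tool_rot: [-3.066, -0.682, 0.003]
ft_force: [0.5, 0.2, 0.4]
gripper_width: 0.0882
grasp_force: 0.0
```

```bash
python3 - <<'E'
from h import *
np.set_printoptions(precision=4,suppress=True)
T=wpose();a=snapshot('wrist');save('w1.png',a);print(T,get_obs()['t'],wproj(T,[.4555,.2415,.102]),wproj(T,[.4555,.2415,0]))
E
```

```text
[[ 0.9057  0.4239 -0.002   0.4556]
 [ 0.4239 -0.9057 -0.0002  0.2446]
 [-0.0019 -0.0007 -1.      0.1993]
 [ 0.      0.      0.      1.    ]] 2.15 [283.1772 216.2048] [282.3969 185.9248]
```

View pics/w1.png

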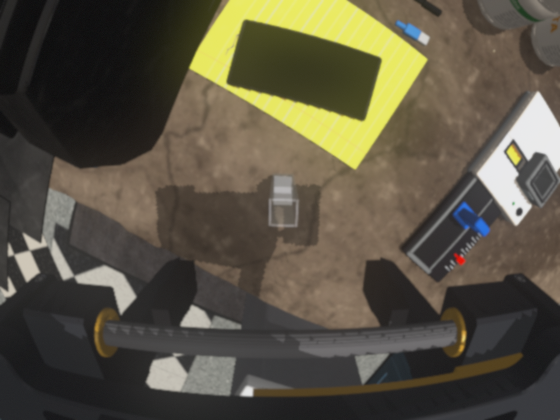

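The wrist view shows the rim centred at (284,213.5) with its sides square to the image. The yaw fits, and the cuvette lies 3 mm along tool +y. I'll descend and grip.

Emit:
{"api": "step_arm", "payload": {
  "deltas": [
    [0,0,0,0.001,0.0034,0.02,-1],
    [0,0,0,0.001,0.0034,0.045,-1],
    [0,0,0,0.001,0.0034,0.07,-1],
    [0,0,0,0.001,0.0034,0.095,-1],
    [0,0,0,0.001,0.0034,0.115,-1],
    [0,0,0,0.001,0.0034,0.13,-1],
    [0,0,0,0.001,0.0034,0.139,-1],
    [0,0,0,0.001,0.0034,0.139,-1]
  ]
}}

```text
t: 3.15
position: [0.4579, 0.2386, 0.0617]
tool_rot: [3.068, 0.674, -0.001]
ft_force: [-0.4, 0.6, 0.1]
gripper_width: 0.088
grasp_force: 0.0
```

Emit:
{"api": "step_arm", "payload": {
  "deltas": [
    [0,0,0,0,0,0,0.2],
    [0,0,0,0,0,0,0.3],
    [0,0,0,0,0,0,0.4],
    [0,0,0,0,0,0,0.45],
    [0,0,0,0,0,0,0.5],
    [0,0,0,0,0,0,0.6],
    [0,0,0,0,0,0,1],
    [0,0,0,0,0,0,1]
  ],
  "squeeze": 10
}}

```text
t: 4.15
position: [0.4581, 0.2393, 0.0617]
tool_rot: [-3.068, -0.676, 0.0]
ft_force: [0.9, 0.1, -0.6]
gripper_width: 0.0234
grasp_force: 10.0
```

Emit:
{"api": "step_arm", "payload": {
  "deltas": [
    [0,0,0,0,0,-0.015,1],
    [0,0,0,0,0,-0.035,1],
    [0,0,0,0,0,-0.06,1],
    [0,0,0,0,0,-0.08,1],
    [0,0,0,0,0,-0.1,1],
    [0,0,0,0,0,-0.11,1]
  ]
}}

```text
t: 4.9
position: [0.4582, 0.2394, 0.1726]
tool_rot: [-3.068, -0.676, -0.002]
ft_force: [-0.7, 0.1, -0.3]
gripper_width: 0.0231
grasp_force: 10.0
```

Emit:
{"api": "step_arm", "payload": {
  "deltas": [
    [0,0,4,-0.004,0.02,0,1],
    [0,0,10,-0.011,0.06,0,1],
    [0,0,17,-0.019,0.1,0,1],
    [0,0,24,-0.027,0.145,0,1],
    [0,0,30,-0.036,0.19,0,1],
    [0,0,36,-0.044,0.23,0,1],
    [0,0,38.8,-0.048,0.254,0,1],
    [0,0,38.8,-0.048,0.254,0,1]
  ]
}}

```text
t: 5.9
position: [0.5213, -0.0125, 0.1712]
tool_rot: [-3.118, 0.385, 0.001]
ft_force: [1.3, 0.9, 0.2]
gripper_width: 0.0228
grasp_force: 10.0
```

```bash
python3 - <<'E'
from h import *
np.set_printoptions(precision=4,suppress=True)
T=wpose();a=snapshot('wrist');save('w2.png',cv2.resize(a[:360],None,fx=1.4,fy=1.4,interpolation=cv2.INTER_CUBIC));np.save('T2.npy',T);o=get_obs();print(T,o['t'],o['gripper_width'],wproj(T,[.6087,-.0337,.052]))
E
```

```text
[[ 0.97   -0.2433 -0.0009  0.5213]
 [-0.2433 -0.97    0.0002 -0.0125]
 [-0.0009  0.     -1.      0.1712]
 [ 0.      0.      0.      1.    ]] 5.95 0.022647707942157945 [278.068   99.6234]
```

View pics/w2.png

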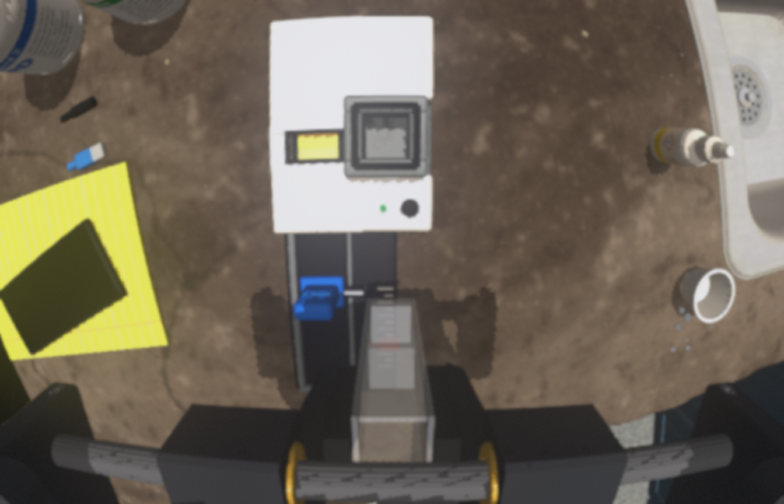

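The tower top is centred at about (387.5,138) in the enlarged picture, i.e. (276.8,98.6). The housing is square to the image. The cuvette foot's far edge is at about (390.5,299), i.e. (279,213.6).

```bash
python3 - <<'E'
from h import *
np.set_printoptions(precision=4,suppress=True)
T=np.load('T2.npy');inv=np.linalg.inv(T)
f=lambda x,y,z:(lambda w:(w,(inv@[*w,1])[:3]))(wcast(T,(x/1.4,y/1.4),z))
print('well',f(387.5,138,.052)); print('corners',*[f(x,y,.052)[1] for x,y in((346,97),(427,97),(431,178),(346,180))])
print('floor',f(385,143,.0105))
print('foot far edge',f(390.5,299,.171-.062),'expect tool (.0115,0)')
print('housing L edge',f(270,25,.029)[1],f(273,230,.029)[1],'R',f(434,20,.029)[1],f(433,228,.029)[1])
print('barline',f(363,293,.018)[1],'tab top',f(322,290,.063))
E
```

```text
well (array([ 0.6098, -0.0329,  0.052 ]), array([ 0.0909, -0.0017,  0.1191]))
corners [ 0.1154 -0.0254  0.1191] [0.1152 0.0208 0.1191] [0.0677 0.0234 0.1191] [ 0.0666 -0.0258  0.1191]
floor (array([ 0.6083, -0.0304,  0.0105]), array([ 0.0889, -0.0038,  0.1606]))
foot far edge (array([ 0.5337, -0.0157,  0.109 ]), array([0.0129, 0.0001, 0.0622])) expect tool (.0115,0)
housing L edge [ 0.1698 -0.0766  0.142 ] [ 0.034  -0.0771  0.1421] R [0.1694 0.027  0.142 ] [0.0343 0.0271 0.1421]
barline [-0.013  -0.0193  0.1532] tab top (array([0.5342, 0.026 , 0.063 ]), array([ 0.0032, -0.0405,  0.1082]))
```

Emit:
{"api": "step_arm", "payload": {
  "deltas": [
    [0,0,0,0.02,0,0,1],
    [0,0,0,0.05,-0.001,0,1],
    [0,0,0,0.075,-0.002,0,1],
    [0,0,0,0.0895,-0.002,0,1],
    [0,0,0,0.0895,-0.002,0.015,1],
    [0,0,0,0.0895,-0.002,0.03,1],
    [0,0,0,0.0895,-0.002,0.042,1],
    [0,0,0,0.0895,-0.002,0.049,1]
  ]
}}

```text
t: 6.95
position: [0.608, -0.0307, 0.1218]
tool_rot: [-3.118, 0.381, 0.002]
ft_force: [-0.9, -0.1, 0.1]
gripper_width: 0.0229
grasp_force: 10.0
```

Emit:
{"api": "step_arm", "payload": {
  "deltas": [
    [0,0,0,0,0,0.004,1],
    [0,0,0,0,0,0.008,1],
    [0,0,0,0,0,0.012,1],
    [0,0,0,0,0,0.016,1],
    [0,0,0,0,0,0.02,1]
  ],
  "squeeze": 8
}}

```text
t: 7.58
position: [0.6086, -0.031, 0.1025]
tool_rot: [3.118, -0.382, 0.0]
ft_force: [0.1, 0.5, -0.5]
gripper_width: 0.0233
grasp_force: 8.0
```

Emit:
{"api": "step_arm", "payload": {
  "deltas": [
    [0,0,0,0,0,0.005,1],
    [0,0,0,0,0,0.01,1],
    [0,0,0,0,0,0.015,1],
    [0,0,0,0,0,0.02,1],
    [0,0,0,0,0,0.024,1],
    [0,0,0,0,0,0.027,1],
    [0,0,0,0,0,0.029,1],
    [0,0,0,0,0,0.029,1]
  ]
}}

```text
t: 8.57
position: [0.6085, -0.031, 0.0737]
tool_rot: [-3.118, 0.382, 0.0]
ft_force: [-0.8, 0.0, 0.1]
gripper_width: 0.023
grasp_force: 8.0
```

Emit:
{"api": "step_arm", "payload": {
  "deltas": [
    [0,0,0,0,0,0,0.3],
    [0,0,0,0,0,0,0],
    [0,0,0,0,0,0,0],
    [0,0,0,0,0,0,0]
  ]
}}

```text
t: 9.07
position: [0.6086, -0.0309, 0.0738]
tool_rot: [-3.118, 0.382, -0.0]
ft_force: [0.2, 0.1, -0.2]
gripper_width: 0.0442
grasp_force: 0.0
```

Emit:
{"api": "step_arm", "payload": {
  "deltas": [
    [0,0,0,0,0,-0.01,0],
    [0,0,0,0,0,-0.03,0],
    [0,0,0,0,0,-0.055,0],
    [0,0,0,0,0,-0.07,0],
    [0,0,0,-0.03,0,-0.07,0],
    [0,0,0,-0.07,-0.02,-0.07,0],
    [0,0,0,-0.105,-0.03,-0.07,0],
    [0,0,0,-0.12,-0.038,-0.07,0]
  ]
}}

```text
t: 10.07
position: [0.5001, 0.0356, 0.1442]
tool_rot: [-3.118, 0.381, 0.0]
ft_force: [1.0, -0.3, -0.3]
gripper_width: 0.0438
grasp_force: 0.0
```

Emit:
{"api": "step_arm", "payload": {
  "deltas": [
    [0,0,0,-0.02,0,0,0],
    [0,0,0,-0.04,0,0,0],
    [0,0,0,-0.04,0,0,0]
  ]
}}

```text
t: 10.45
position: [0.4625, 0.0446, 0.1441]
tool_rot: [3.118, -0.381, 0.001]
ft_force: [0.2, -0.1, 0.5]
gripper_width: 0.044
grasp_force: 0.0
```

```bash
python3 - <<'E'
from h import *
np.set_printoptions(precision=4,suppress=True)
T=wpose();a=snapshot('wrist');save('w3.png',cv2.resize(a[60:360,130:430],None,fx=2,fy=2,interpolation=cv2.INTER_CUBIC));np.save('T3.npy',T);o=get_obs();print(T,o['t'],o['gripper_width'])
E
```

```text
[[ 0.9705 -0.2411  0.0004  0.4625]
 [-0.2411 -0.9705 -0.0001  0.0446]
 [ 0.0004 -0.     -1.      0.1441]
 [ 0.      0.      0.      1.    ]] 10.5 0.04390471995420973
```

View pics/w3.png

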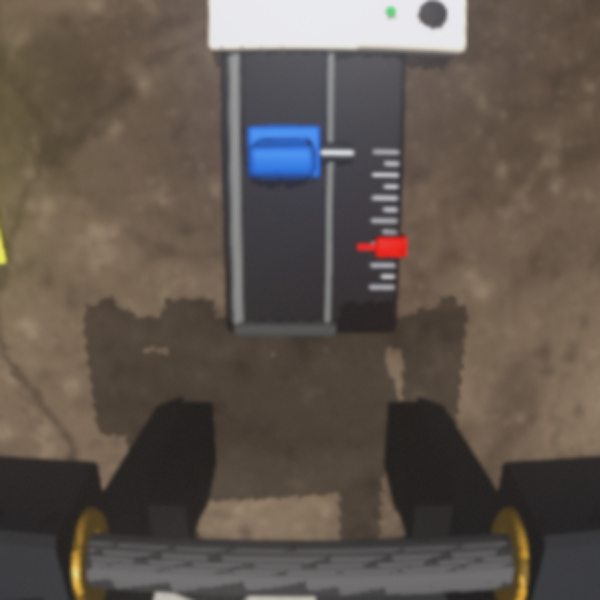

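The picture shows the white line at row 152.5 with its end at column 354, level with the scale's first mark. The rider's pointer is at row 246 (column 357) and the tab spans columns 248 to 320, rows 127 to 180.

```bash
python3 - <<'E'
from h import *
np.set_printoptions(precision=4,suppress=True)
T=np.load('T3.npy');inv=np.linalg.inv(T)
f=lambda x,y,z:(inv@[*wcast(T,(x/2+130,y/2+60),z),1])[:3]
for z in(.012,.018):print('line',f(354,152.5,z),'rider',f(358,246.5,z),'scale0,60',f(385,152,z),f(385,287,z))
print('tab top edges z63',f(250,160,.063),f(316,160,.063),'front',f(282,180,.063),f(282,143,.063),'foot back corners z26',f(248,126,.026),f(320,126,.026))
E
```

```text
line [0.0591 0.0238 0.1321] rider [0.0177 0.0263 0.1321] scale0,60 [0.0596 0.0372 0.1321] [-0.0008  0.039   0.1321]
line [0.0596 0.0233 0.1261] rider [0.0191 0.0258 0.1261] scale0,60 [0.0601 0.0364 0.1261] [0.0009 0.0381 0.1261]
tab top edges z63 [ 0.0607 -0.0166  0.0811] [0.0606 0.0064 0.0811] front [ 0.0535 -0.0055  0.0811] [ 0.0666 -0.0054  0.0811] foot back corners z26 [ 0.0711 -0.0201  0.1181] [0.071  0.0088 0.1181]
```

Emit:
{"api": "step_arm", "payload": {
  "deltas": [
    [0,0,0,0.02,-0.002,0,0],
    [0,0,0,0.045,-0.005,0,0],
    [0,0,0,0.06,-0.005,0.015,0],
    [0,0,0,0.06,-0.005,0.04,0],
    [0,0,0,0.06,-0.005,0.065,0],
    [0,0,0,0.06,-0.005,0.09,0],
    [0,0,0,0.06,-0.005,0.105,0],
    [0,0,0,0.06,-0.005,0.11,0]
  ]
}}

```text
t: 11.5
position: [0.5223, 0.0347, 0.0331]
tool_rot: [-3.118, 0.382, 0.001]
ft_force: [-0.0, 0.4, -0.4]
gripper_width: 0.0442
grasp_force: 0.0
```

Emit:
{"api": "step_arm", "payload": {
  "deltas": [
    [0,0,0,0,0,0,0.2],
    [0,0,0,0,0,0,0.4],
    [0,0,0,0,0,0,1],
    [0,0,0,0,0,0,1],
    [0,0,0,0,0,0,1],
    [0,0,0,0,0,0,1]
  ],
  "squeeze": 35
}}

```text
t: 12.25
position: [0.5227, 0.0363, 0.0345]
tool_rot: [-3.116, 0.382, -0.004]
ft_force: [4.0, 11.0, -1.3]
gripper_width: 0.0233
grasp_force: 35.0
```

Emit:
{"api": "step_arm", "payload": {
  "deltas": [
    [0,0,0,-0.003,-0.0015,0,1],
    [0,0,0,-0.01,-0.0015,0,1],
    [0,0,0,-0.018,-0.0015,0,1],
    [0,0,0,-0.026,-0.0015,0,1],
    [0,0,0,-0.033,-0.0015,0,1],
    [0,0,0,-0.039,-0.0015,0,1],
    [0,0,0,-0.0415,-0.0015,0,1],
    [0,0,0,-0.0415,-0.0015,0,1]
  ]
}}

```text
t: 13.25
position: [0.4834, 0.0463, 0.0345]
tool_rot: [-3.118, 0.382, -0.007]
ft_force: [7.4, 0.7, -3.6]
gripper_width: 0.0237
grasp_force: 35.0
```

```bash
python3 - <<'E'
from h import *
np.set_printoptions(precision=4,suppress=True)
T=wpose();a=snapshot('wrist');b=snapshot('top');c=snapshot('scene')
m=np.zeros((600,800,3),np.uint8)
r=lambda im,x,y,w,h,W,H:cv2.resize(im[y:y+h,x:x+w],(W,H),interpolation=cv2.INTER_CUBIC)
m[:300,:400]=r(a,130,0,300,225,400,300);m[300:,:400]=r(b,225,180,133,100,400,300);m[:,400:]=r(c,230,180,120,180,400,600)
save('w4.png',m);o=get_obs();print(T,o['t'],o['gripper_width'],o['grasp_force'],o['ft_force'])
E
```

```text
[[ 0.9704 -0.2416  0.0046  0.4834]
 [-0.2416 -0.9704 -0.0002  0.0463]
 [ 0.0045 -0.0009 -1.      0.0345]
 [ 0.      0.      0.      1.    ]] 13.4 0.023386929166878016 35.00168460421264 [ 7.8293  2.1781 -2.3175]
```

View pics/w4.png

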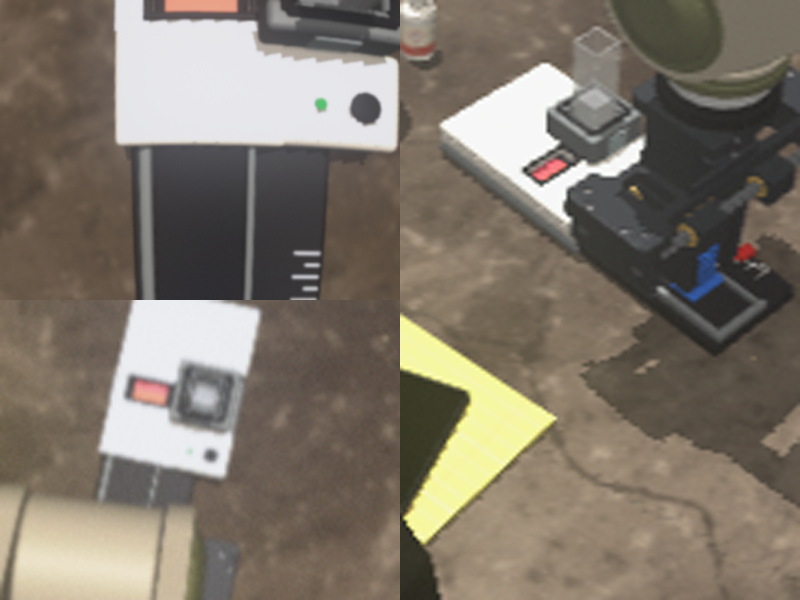

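The picture shows the cuvette upright in the well, the window now red, and the bar out about 40.5 mm by TCP travel. I'll check the white line against the rider once.

```bash
python3 - <<'E'
from h import *
np.set_printoptions(precision=4,suppress=True)
T=wpose();a=snapshot('wrist');c=snapshot('scene')
m=np.zeros((600,800,3),np.uint8)
r=lambda im,x,y,w,h,W,H:cv2.resize(im[y:y+h,x:x+w],(W,H),interpolation=cv2.INTER_CUBIC)
m[:,:400]=r(a,260,150,120,180,400,600);m[:,400:]=r(c,300,235,60,90,400,600)
save('w5.png',m)
T3=np.load('T3.npy');rd=(T3@[.0180,.0261,.1300,1])[:3];print('rider world',rd,'wrist px',wproj(T,rd),'tool',(np.linalg.inv(T)@[*rd,1])[:3])
o=get_obs();print(o['t'],T[:3,3])
E
```

```text
rider world [0.4737 0.0149 0.0141] wrist px [335.3795 260.8058] tool [-0.002   0.0328  0.0204]
13.5 [0.4835 0.0462 0.0345]
```

View pics/w5.png

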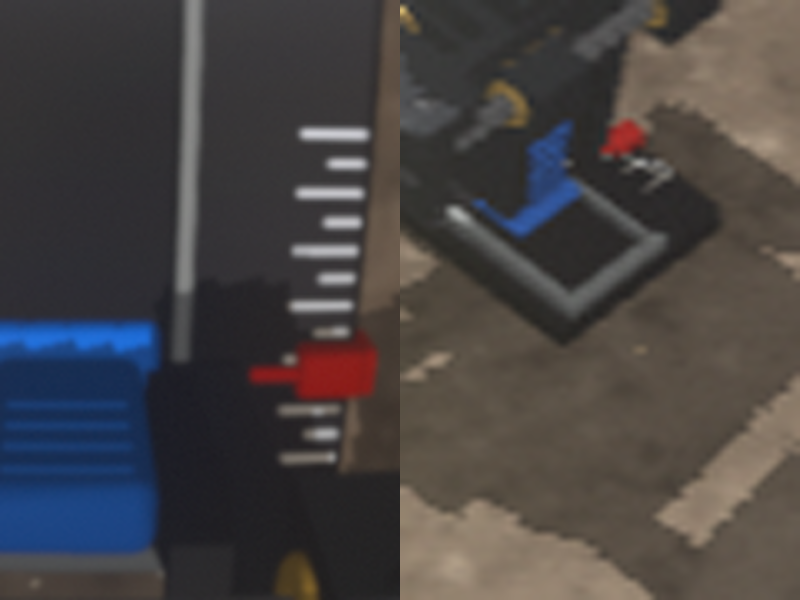

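The view shows the rider tip at crop (250,375), i.e. (335,262.5), still at about 41 mm on its scale. The line is hidden by the finger, but the foot's back edge is visible at crop row 323, so I'll measure the bar travel from that.

```bash
python3 - <<'E'
from h import *
np.set_printoptions(precision=4,suppress=True)
T=wpose();T3=np.load('T3.npy');i=np.linalg.inv(T3);s=120/400
g=lambda x,y,z:(i@[*wcast(T,(260+x*s,150+y*s),z),1])[:3]
print('foot back now',g(80,323,.026),'was .0711;  rider',g(250,375,.0141),g(250,375,.018),'scale 0,30,60',g(330,134,.012),g(320,305,.012),g(305,458,.012))
E
```

```text
foot back now [ 0.0324 -0.0038  0.1181] was .0711;  rider [0.017  0.0259 0.13  ] [0.0189 0.0252 0.1261] scale 0,30,60 [0.0595 0.0373 0.1321] [0.0292 0.0378 0.1321] [-0.0016  0.0379  0.1321]
```

Emit:
{"api": "step_arm", "payload": {
  "deltas": [
    [0,0,0,-0.0012,0,0,1],
    [0,0,0,-0.0012,0,0,1],
    [0,0,0,-0.0012,0,0,1],
    [0,0,0,-0.0012,0,0,1],
    [0,0,0,-0.0012,0,0,1],
    [0,0,0,-0.0012,0,0,1],
    [0,0,0,-0.0012,0,0,1],
    [0,0,0,-0.0012,0,0,1]
  ]
}}

```text
t: 14.5
position: [0.4824, 0.0465, 0.0345]
tool_rot: [-3.118, 0.382, -0.007]
ft_force: [7.7, 1.5, -2.1]
gripper_width: 0.0235
grasp_force: 35.0
```

```bash
python3 -c "
from station import *
o=get_obs();print(o['t'],o['position'],o['grasp_force'],o['gripper_width'],o['ft_force']);print(finish_job())"
```

```text
14.5 [0.48237819 0.04652511 0.03445038] 35.001792032271624 0.0234734479110932 [ 7.65679542  1.47797523 -2.13708997]
the job is handed in; nothing more can be done
None
```

I handed the job in at 14.5 s, and no verdict came back: the cuvette looks fully seated and is let go, and the gripper holds the tab at 35 N with the bar out about 41 mm, by my measurements within 2 mm of the rider, though the finger hid the white line itself.

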